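Tuck a test panel under the drawdown board's hold-down bar and hold it flat

ROBOT

A 6-joint arm with a two-finger parallel gripper is mounted at the origin on a cart in front of the work surface, level with it; the furniture and walls round the work are solid. World frame = base frame: x ahead of the robot, y to its left, z up, the work surface at z = 0. Lengths are in m, angles in rad, forces in N, time in s.
With the tool pointing down it reaches from about 0.25 to 0.725 m from the base axis. Payload 4 kg.
Tool frame: the origin (TCP) lies midway between the tips of the shut fingers; the grasp point (between the pads) lies 19 mm behind it; z points along the fingers, y is the line along which they close (so a half turn about z gives the same grasp; the last joint's range is limited). The gripper opens to 85 mm and grips with 20 to 120 N. Pads are 22 mm wide; open, the fingers measure 114 mm over their backs; the gripper's body (76 mm by 85 mm) begins 54 mm behind the grasp point. The pads swing forward as they close: fully open they stand 13 mm farther back than shut.
Start: joints at [-1.12, 0.241, 0.005, 1.335, 0, 1.571], TCP at [0.218, -0.45, 0.231] pointing down, gripper open.
Joint ranges: [-2.72, 2.72], [-1.05, 1.87], [-1.09, 1.28], [-1.99, 2.15], [-1.42, 1.44], [-3.14, 3.14]. Speed limits (rad/s): [2.79, 2.79, 3.14, 3.14, 3.14, 3.14].

INTERFACE

Orientations are given as a unit quaternion [x, y, z, w].
In Python, from workcell import bot, camera, job_done gives the robot as it stands.
- The arm moves only by the tool carry_out, never from a script. Its argument "plan" is a list of rows, each an object of numbers: "dx", "dy", "dz": the shift along the tool's x, y, z in mm; "twist": the turn about the tool's z in degrees; "fingers": the closure, from -1 (fully open) to 1 (shut). In form: [{"dx": .., "dy": .., "dz": .., "twist": .., "fingers": ..}, ...]. A call has exactly 5 rows; each row is the pose to reach, as a shift and turn from the pose commanded when the call began, along the tool's axes at that moment; what a row does not reach only later rows make up. A row lasts 1/12 s, in which the tool goes at most 41.7 mm and 7.16 degrees, less where a joint would pass 70% of its speed; a pose out of reach is approached as far as the arm can. A call with a gripper value outside its range is refused whole. The fingers move at their own pace and stop on an object; the grip force is fixed at half the most. Time passes only in rows, so rows that repeat a pose let the fingers close, or fill a call up. It gives the time, the measured TCP pose, the force, the opening and the grip force at its end, in the units of the state.
- bot.get_obs(): the state, without advancing time (a new reading comes with each control period).
- camera(name): name is "side" or "top" or "wrist"; returns a dict with "image" (384x512x3 uint8, red, green, blue), "intrinsics" (3x3 intrinsics, pixels), "distortion" ([k1, k2, p1, p2, k3] as OpenCV has them; the pictures are not rectified), "eye" and "attitude" of the camera in the world. Camera axes: x right, y down, z forward; pixel columns grow to the right and rows downward; lengths in m; the calibration is good to about 2 mm. A picture is of the moment at which its call begins. There is no depth.
- job_done(): hands the job in; it is judged then, once.
The state is a dict: "clock": time; "joint_pos": joint angles; "joint_vel": joint speeds; "tau": joint torques, N m; "eef_pos": TCP position; "tool_rot": TCP orientation; "ft_force": force on the tool from outside, world axes, zero at the start; "ft_torque": the same for the moment, N m; "grip_width": finger opening in m; "grasp_force": force on a finger pad.
Only numpy, scipy, OpenCV 4.12 (cv2) and the standard library are available. Lean on these libraries where they do the work, as an engineer would, in place of code of your own. Each camera call takes 0.05 s, during which the arm holds its last target. There are 200 camera calls.

TASK

Set up the drawdown board for coating: take the bare aluminium test panel off the blue drying rack, leaving the red-coated one (still wet) alone, lay it on the board and slide its far end, the one without the hole, under the upturned lip of the sprung hold-down bar until it is squarely home against the end stop, without prying the bar up further than the panel's thickness needs. Then press the near end, by the hole, down on the sprung lift pins so that the whole panel lies flat on the black land, with its middle and far part left clear for the film applicator. Finish while still holding it pressed flat.

Things in the scene. Friction and masses are not known exactly. Their poses are not given: they have to be found in the camera images.
- panel: bare, light silver aluminium test panel, flat plate 150 (x) x 50 (y) x 4 (z) mm, about 85 g, with a 7 mm dark round hole mark 9 mm from its near end (-x). Origin: centre of its underside; +x runs to its far end, the end to tuck; z up. It starts on the drying rack. Grip its long edges near the middle with 20 to 30 N (much more rolls it over in the grip); pushing it under the bar takes 3 to 10 N
- panel_far (a point): middle of the panel's far end, on the underside (panel frame 75, 0, 0 mm)
- panel_near (a point): middle of the panel's near end (the hole end), on the underside (panel frame -75, 0, 0 mm)
- coated_panel: a second panel of the same size, red film on top, in the other place of the rack; to be left alone
- rack: fixed blue drying rack 138 (x) x 200 (y) mm; origin: underside centre. Two rails along its y at x = -60 and +60 mm, 10 mm wide, tops 32 mm high; between the rails it is open down to the bench except over 8 mm high foot bars at y = -88 and +88 mm. The panels lie along its x at y = +55 and -55 mm, either order; guide pins 39 mm high stand on the rails 10 mm beside their long edges
- board: fixed drawdown board; origin: underside, +x from its near end to the hold-down bar, z up. Grey base x -105 to 125, y -50 to 50, 12 mm high; on it a black land 40 mm wide, x -75 to 85 mm, top at z = 30 mm, which a panel overhangs by 5 mm on each side, so fingers can hold its long edges. Blue hinge cheeks 60 mm apart, x 57 to 107 mm, up to z = 59 mm, flared in front
- board_stop (a point): middle of the dark end stop's face, at the land's top (board frame 85, 0, 30 mm; the stop is 8 mm high above the land): where panel_far belongs. The panel is then home, its origin at 10, 0, 30 mm in the board frame, its x axis along the board's
- clamp_bar (a joint): sprung polished steel hold-down bar, 58 mm wide, hinged at x = 95, z = 46 mm of the board; rad, 0 at rest, grows as its nose rises. At rest its round nip at x = 60 mm clears the land by 1.5 mm. A panel slid along the land under the lip raises the bar by itself to about 0.07 rad (0.1 with the near end up on the pins) and is then pressed with about 2 N; above 0.2 it is being pried up
- bar_lip (a point): middle of the tip of the bar's upturned lip, at rest at 35.3, 0, 42 mm in the board frame. The lip slopes up 20 degrees from the nip towards the near end; its tip's underside is 10 mm above the land
- vial_crimper: tall fixed blue bench press left of the board, only in the way: base 185 (x) x 130 (y) mm, origin underside centre, column, head and lever up to 500 mm high; swing past it with the tool drawn in to about 0.4 m from the base axis. Likewise behind the rack: a monitor's screen at world x = 0.59, left edge y = -0.35, from 65 mm up; draw a lifted panel in before swinging left
- lift_pins (a joint): two domed brass pins 24 mm apart at x = -50 mm of the board, rising 5 mm above the land on a spring; m, 0 = up, grows as pressed down, 0.005 = flush with the land. They give at 1.6 N and need 3.6 N to be flush; let go, they lift the panel's near end again by 5 to 6 mm (it stays tucked). A panel held lightly far from them is tipped by them in the grip

How it is judged:
On the way:
1. the panel's far end is under the bar, which rests on it, home against the end stop (x of panel_far in the frame of board above 0.08 m and z of panel_far in the frame of board below 0.033 m and value of joint clamp_bar above 0.045 rad), for 0.2 s.
At the end, for the whole second after the job is handed in: the robot still presses the bare panel's near third; the panel lies still and flat on the land (ends within 2 mm, pins down), far end within 5 mm of the stop and 7 mm of the centre line, square within 0.08 rad, the bar resting on it (x of panel_far in the frame of board above 0.08 m and y of panel_far in the frame of board between -0.007 and 0.007 m and z of each of panel_far, panel_near in the frame of board below 0.032 m and angle between the x axis of panel and the x axis of board, either way round below 0.08 rad and value of joint clamp_bar between 0.045 and 0.11 rad and angle between panel's own z axis and vertical below 0.018 rad and value of joint lift_pins above 0.0035 m and x of the grasp point in the frame of panel below -0.025 m and contact force between the fingers and panel above 1 N and linear speed of panel below 0.02 m/s); the arm keeps its last pose, push and grip.
It fails at once if the hold-down bar is pried up by more than 0.2 rad (value of joint clamp_bar above 0.2 rad).
It fails at once if the red-coated panel is disturbed (moved by more than 5 mm) (distance of coated_panel from where it was at the start of the episode above 0.005 m).
It also fails if it takes over 48 s, if anything falls off the work surface, if the arm or the gripper's body presses on something with over 40 N, if the wrist force passes 120 N, or if a joint passes its speed limit or range.

## Working session

There is one attempt and no reset: what is moved stays moved. The work goes in short steps, Python scripts to look and compute and a tool call to move; the robot and the scene stay as the last step left them, time stands still between calls to the robot, and variables do not carry over. Pictures are saved under pics/ and viewed, at most 10 in all, crops included, and the job is handed in when it is done.

Besides the shell and the picture viewer there is one more tool, called as a command line: name --argument value ..., lists and objects as JSON in quotes. carry_out: Moves the arm, as the interface text tells. Its arguments: {"type":"object","properties":{"plan":{"type":"array","items":{"type":"object","properties":{"dx":{"type":"number"},"dy":{"type":"number"},"dz":{"type":"number"},"twist":{"type":"number"},"fingers":{"type":"number"}}}}},"required":["plan"]}

```bash
mkdir -p pics
python3 - <<'E'
from workcell import bot,camera
import cv2,numpy as np
o=bot.get_obs()
print({k:np.round(v,3).tolist() for k,v in o.items()})
for n in("top","side"):
    c=camera(n); cv2.imwrite(f"pics/{n}0.png",c["image"][:,:,::-1]); print(n,c["intrinsics"],c["distortion"],c["eye"],c["attitude"])
a=cv2.imread("pics/top0.png");b=cv2.imread("pics/side0.png")
E
```

```text
{'clock': 0.0, 'joint_pos': [-1.12, 0.241, 0.004, 1.335, -0.0, 1.571], 'joint_vel': [0.0, 0.001, 0.001, -0.001, 0.001, 0.001], 'tau': [0.001, -37.232, 25.241, 0.017, -0.0, -0.0], 'eef_pos': [0.218, -0.449, 0.23], 'tool_rot': [0.975, 0.224, -0.0, -0.001], 'ft_force': [-0.281, 0.254, 0.327], 'ft_torque': [-0.027, -0.025, 0.001], 'grasp_force': 0.0, 'grip_width': 0.086}
top [[358.04115643   0.         252.19889405]
 [  0.         358.04115643 194.23693673]
 [  0.           0.           1.        ]] [-0.08679841  0.          0.          0.          0.        ] [ 0.41285336 -0.1190351   1.04909003] [-0.70399155  0.70855529 -0.03542229  0.0330237 ]
side [[496.27083594   0.         249.54574244]
 [  0.         496.27083594 190.80452236]
 [  0.           0.           1.        ]] [-0.04915245  0.          0.          0.          0.        ] [0.27360277 0.57379913 1.10447023] [-0.16966514  0.93659815 -0.30235876  0.05076244]
```

View pics/top0.png

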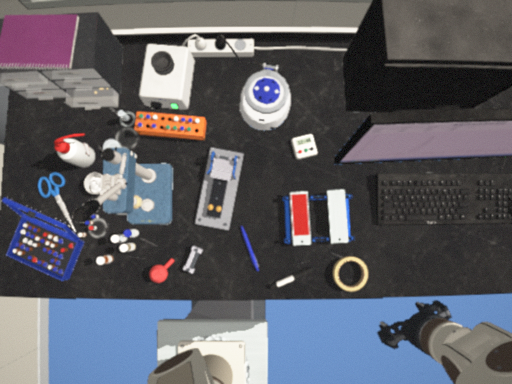

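View pics/side0.png

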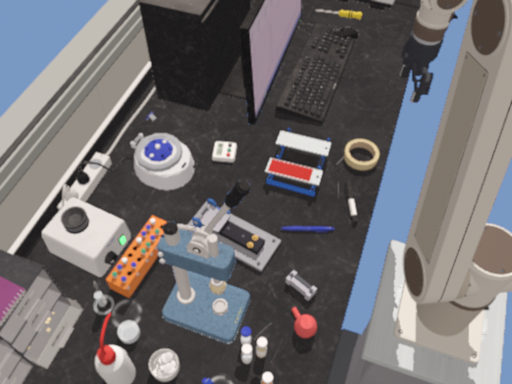

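The top view shows the red panel around (299,217), the bare panel around (340,216), and the board around (219,189), tilted. Next I'll enlarge these.

```bash
cat > h.py <<'E'
from workcell import bot,camera
import cv2,numpy as np
from scipy.spatial.transform import Rotation as R
def ray(c,px):
    u=cv2.undistortPoints(np.array(px,float).reshape(-1,1,2),c["intrinsics"],np.array(c["distortion"]))[:,0]
    return R.from_quat(c["attitude"]).apply(np.c_[u,np.ones(len(u))])
def atz(c,px,z):
    d=ray(c,px); e=np.array(c["eye"]); return e+d*((z-e[2])/d[:,2])[:,None]
def proj(c,P):
    r=R.from_quat(c["attitude"]).inv(); rv=r.as_rotvec()
    return cv2.projectPoints(np.array(P,float).reshape(-1,1,3),rv,-r.apply(c["eye"]),c["intrinsics"],np.array(c["distortion"]))[0][:,0]
E
python3 - <<'E'
from h import *
c=camera("top");im=c["image"][:,:,::-1]
a=cv2.resize(im[140:240,190:256],None,fx=6,fy=6,interpolation=cv2.INTER_CUBIC)
b=cv2.resize(im[180:255,275:360],None,fx=4.6,fy=4.6,interpolation=cv2.INTER_CUBIC)
m=np.zeros((600,800,3),np.uint8);m[:a.shape[0],:a.shape[1]]=a;m[:b.shape[0],400:400+b.shape[1]]=b
cv2.imwrite("pics/crop1.png",m)
g=im.min(2); k=np.zeros_like(g);k[183:250,322:358]=(g[183:250,322:358]>150)
cs=max(cv2.findContours(k,cv2.RETR_EXTERNAL,cv2.CHAIN_APPROX_NONE)[0],key=cv2.contourArea)
print(cv2.minAreaRect(cs))
P=atz(c,cv2.boxPoints(cv2.minAreaRect(cs)),0.036);print(P.round(4),P.mean(0))
E
```

```text
((337.51983642578125, 215.9375762939453), (53.36951446533203, 17.92768096923828), 85.8150863647461)
[[ 0.5221 -0.3357  0.036 ]
 [ 0.5256 -0.3875  0.036 ]
 [ 0.374  -0.3943  0.036 ]
 [ 0.3709 -0.3431  0.036 ]] [ 0.4481654  -0.36512697  0.036     ]
```

View pics/crop1.png

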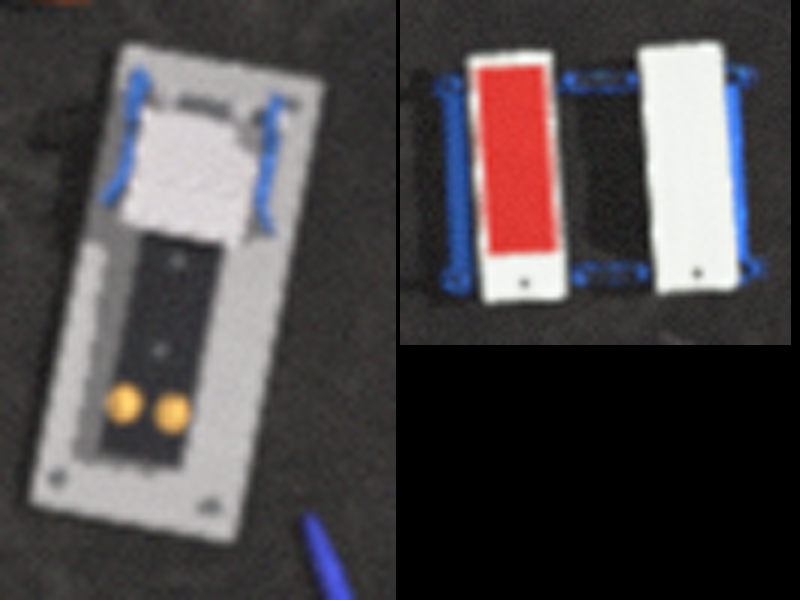

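The crop shows the holes at the near (-x) end of both panels. The board's base corners are at about (122,42), (325,80), (238,542) and (30,503), and the pins at (124,403) and (172,412).

Run:
```python
from h import *
from scipy.optimize import least_squares
c=camera("top")
px=(np.array([(122,42),(325,80),(238,542),(30,503),(124,403),(172,412),(102,455),(183,468)],float)+.5)/6-.5+[190,140]
B=np.array([(125,50,12),(125,-50,12),(-105,-50,12),(-105,50,12),(-50,12,35),(-50,-12,35),(-75,20,30),(-75,-20,30)])/1e3
def T(p,B): return R.from_euler('z',p[2]).apply(B)+[p[0],p[1],0]
s=least_squares(lambda p:(proj(c,T(p,B))-px).ravel(),[.5,.0,-.2],x_scale=.01,loss='soft_l1')
print(s.x,np.degrees(s.x[2]));print(s.fun.reshape(-1,2).round(2))
print(T(s.x,np.array([[.085,0,.03],[.0353,0,.042],[.01,0,.03]])))
```

```text
[ 0.52309987 -0.02524279 -0.18874471] -10.814275350541473
[[ 0.24  0.2 ]
 [-0.34 -0.14]
 [-0.46 -0.  ]
 [ 0.29  0.15]
 [ 0.2   0.06]
 [ 0.5   0.1 ]
 [-0.36 -0.39]
 [-0.08  0.01]]
[[ 0.60659032 -0.041191    0.03      ]
 [ 0.55777296 -0.03186599  0.042     ]
 [ 0.53292228 -0.02711905  0.03      ]]
```

carry_out --plan '[{"dx":30,"dy":3,"dz":10,"twist":4,"fingers":-1},{"dx":65,"dy":6,"dz":30,"twist":10,"fingers":-1},{"dx":100,"dy":9,"dz":45,"twist":16,"fingers":-1},{"dx":135,"dy":12,"dz":60,"twist":22,"fingers":-1},{"dx":165,"dy":14,"dz":70,"twist":23.2,"fingers":-1}]'

```text
clock: 0.62
eef_pos: [0.3737, -0.3893, 0.1596]
tool_rot: [1.0, 0.021, -0.001, -0.001]
ft_force: [0.6, -0.5, 0.5]
grip_width: 0.0852
grasp_force: 0.0
```

```bash
cat >> h.py <<'E'
def st():
    o=bot.get_obs(); t=R.from_quat(o["tool_rot"]).as_matrix(); y=np.arctan2(t[1,0],t[0,0])
    print("t %.2f"%o["clock"],"pos",np.round(np.array(o["eef_pos"])*1e3,1),"yaw %.4f"%y,"z",t[:,2].round(3),"F",np.round(o["ft_force"],1),"w %.1f g %.1f"%(o["grip_width"]*1e3,o["grasp_force"]))
    return np.array(o["eef_pos"]),t,y
def to(P,yaw):
    p,t,y=st(); print("cmd",np.round(t.T@(np.array(P)-p)*1e3,1),"twist %.1f"%np.degrees(y-yaw))
def pb(x,y=0,z=.03):  # board to world
    return R.from_euler('z',-.1887).apply([x,y,z])+[.5231,-.0252,0]
E
python3 -c "
from h import *
to([.438,-.3656,.10],.047)"
```

```text
t 0.62 pos [ 373.7 -389.3  159.6] yaw 0.0424 z [-0.001  0.002 -1.   ] F [ 0.6 -0.5  0.5] w 85.2 g 0.0
cmd [ 65.3 -20.9  59.5] twist -0.3
```

carry_out --plan '[{"dx":22,"dy":-7,"dz":20,"twist":-0.3,"fingers":-1},{"dx":44,"dy":-14,"dz":40,"twist":-0.3,"fingers":-1},{"dx":65,"dy":-21,"dz":59,"twist":-0.3,"fingers":-1},{"dx":65,"dy":-21,"dz":59,"twist":-0.3,"fingers":-1},{"dx":65,"dy":-21,"dz":59,"twist":-0.3,"fingers":-1}]'

```text
clock: 1.03
eef_pos: [0.4362, -0.3653, 0.1004]
tool_rot: [1.0, 0.027, -0.002, -0.001]
ft_force: [0.1, -0.2, 0.9]
grip_width: 0.0853
grasp_force: 0.0
```

```bash
python3 -c "
from h import *
to([.438,-.3656,.02],.047)
c=camera('wrist');cv2.imwrite('pics/w1.png',c['image'][:,:,::-1])
a=.047;E=lambda x,y:[.448+x*np.cos(a)-y*np.sin(a),-.3651+x*np.sin(a)+y*np.cos(a),.036]
print(proj(c,[E(.075,.025),E(.075,-.025),E(-.075,-.025),E(-.075,.025),E(-.066,0)]).round(0))"
```

```text
t 1.03 pos [ 436.2 -365.3  100.4] yaw 0.0534 z [-0.003  0.002 -1.   ] F [ 0.1 -0.2  0.9] w 85.3 g 0.0
cmd [ 2.   0.6 80.4] twist 0.4
[[219.  65.]
 [307.  66.]
 [297. 295.]
 [226. 294.]
 [262. 283.]]
```

View pics/w1.png

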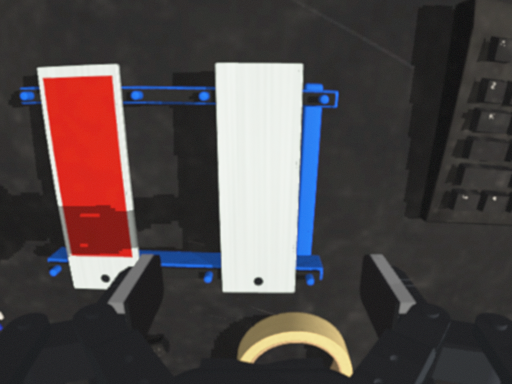

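The wrist view shows the bare panel between the open fingers, its long edges at about columns 216 to 302, parallel to the tool and about 2 mm left of my estimate. I'll descend now.

carry_out --plan '[{"dx":1,"dy":0,"dz":25,"twist":0,"fingers":-1},{"dx":2,"dy":-1,"dz":55,"twist":0,"fingers":-1},{"dx":2,"dy":-1,"dz":75,"twist":0,"fingers":-1},{"dx":2,"dy":-1,"dz":80,"twist":0,"fingers":-0.5},{"dx":2,"dy":-1,"dz":80,"twist":0,"fingers":-0.3}]'

```text
clock: 1.5
eef_pos: [0.4368, -0.3657, 0.0217]
tool_rot: [1.0, 0.025, -0.001, -0.001]
ft_force: [-0.2, -1.1, 0.5]
grip_width: 0.0638
grasp_force: 0.0
```

carry_out --plan '[{"dx":0,"dy":0,"dz":0,"twist":0,"fingers":-0.25},{"dx":0,"dy":0,"dz":0,"twist":0,"fingers":-0.25},{"dx":0,"dy":0,"dz":0,"twist":0,"fingers":-0.22},{"dx":0,"dy":0,"dz":0,"twist":0,"fingers":-0.22},{"dx":0,"dy":0,"dz":0,"twist":0,"fingers":-0.22}]'

```text
clock: 1.92
eef_pos: [0.439, -0.3663, 0.0234]
tool_rot: [1.0, 0.026, 0.001, 0.001]
ft_force: [0.2, 0.9, -0.4]
grip_width: 0.0522
grasp_force: 0.0
```

carry_out --plan '[{"dx":0,"dy":0,"dz":0,"twist":0,"fingers":-0.2},{"dx":0,"dy":0,"dz":0,"twist":0,"fingers":-0.18},{"dx":0,"dy":0,"dz":0,"twist":0,"fingers":-0.17},{"dx":0,"dy":0,"dz":0,"twist":0,"fingers":-0.16},{"dx":0,"dy":0,"dz":0,"twist":0,"fingers":-0.15}]'

```text
clock: 2.33
eef_pos: [0.4385, -0.3658, 0.0226]
tool_rot: [1.0, 0.026, 0.0, 0.0]
ft_force: [-0.5, 0.4, 3.5]
grip_width: 0.0494
grasp_force: 16.4
```

```bash
python3 -c "
from h import *
for i in range(3): st(); c=camera('wrist')
print(pb(-.06,0,.12))"
```

```text
t 2.33 pos [ 438.5 -365.8   22.6] yaw 0.0512 z [ 0. -0. -1.] F [-0.5  0.4  3.5] w 49.4 g 16.4
t 2.38 pos [ 438.5 -365.8   22.6] yaw 0.0512 z [ 0. -0. -1.] F [-0.7  0.7  3.4] w 48.9 g 16.4
t 2.43 pos [ 438.5 -365.8   22.6] yaw 0.0511 z [ 0. -0. -1.] F [-0.9 -0.7  3.4] w 49.3 g 16.5
[ 0.46416506 -0.01394507  0.12      ]
```

carry_out --plan '[{"dx":0,"dy":0,"dz":0,"twist":0,"fingers":-0.14},{"dx":0,"dy":0,"dz":0,"twist":0,"fingers":-0.13},{"dx":0,"dy":0,"dz":-3,"twist":0,"fingers":-0.13},{"dx":0,"dy":0,"dz":-8,"twist":0,"fingers":-0.13},{"dx":0,"dy":0,"dz":-15,"twist":0,"fingers":-0.13}]'

```text
clock: 2.9
eef_pos: [0.4376, -0.3651, 0.0367]
tool_rot: [1.0, 0.026, -0.001, -0.001]
ft_force: [0.5, -0.2, -0.5]
grip_width: 0.0483
grasp_force: 32.0
```

carry_out --plan '[{"dx":0,"dy":0,"dz":-10,"twist":0,"fingers":-0.138},{"dx":-3,"dy":0,"dz":-25,"twist":0,"fingers":-0.138},{"dx":-10,"dy":0,"dz":-45,"twist":0,"fingers":-0.138},{"dx":-20,"dy":0,"dz":-60,"twist":0,"fingers":-0.138},{"dx":-30,"dy":0,"dz":-65,"twist":0,"fingers":-0.138}]'

```text
clock: 3.32
eef_pos: [0.4097, -0.3685, 0.1057]
tool_rot: [1.0, 0.026, 0.002, 0.002]
ft_force: [1.1, -0.7, -0.3]
grip_width: 0.0485
grasp_force: 32.0
```

```bash
python3 -c "
from h import *
to(pb(-.085,0,.09),-.1887)
for n in('wrist','side'): c=camera(n);cv2.imwrite('pics/%s2.png'%n,c['image'][:,:,::-1])
a=cv2.imread('pics/wrist2.png');b=cv2.imread('pics/side2.png')[100:292,220:476]
m=np.hstack([cv2.resize(a,(400,300)),cv2.resize(b,(400,300))]);cv2.imwrite('pics/m2.png',m)"
```

```text
t 3.32 pos [ 409.7 -368.5  105.7] yaw 0.0517 z [ 0.004 -0.004 -1.   ] F [ 1.1 -0.7 -0.3] w 48.5 g 32.0
cmd [  48.4 -357.3   14.5] twist 13.8
```

View pics/m2.png

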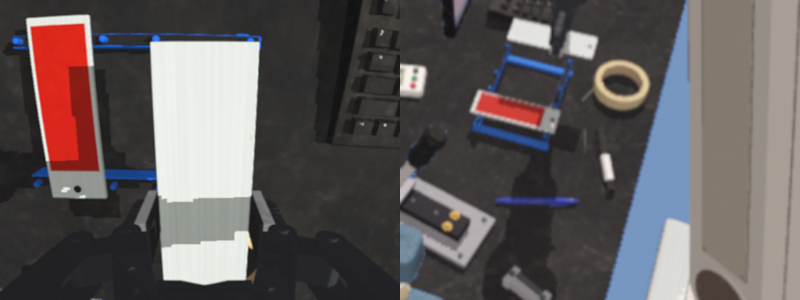

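The panel is held evenly (wrist view, columns 150 to 260), and the red one hasn't moved. I'll swing to the board.

carry_out --plan '[{"dx":-5,"dy":-20,"dz":0,"twist":1,"fingers":-0.138},{"dx":-8,"dy":-55,"dz":0,"twist":3,"fingers":-0.138},{"dx":-5,"dy":-95,"dz":0,"twist":5,"fingers":-0.138},{"dx":0,"dy":-135,"dz":0,"twist":7,"fingers":-0.138},{"dx":5,"dy":-175,"dz":0,"twist":9,"fingers":-0.138}]'

```text
clock: 3.83
eef_pos: [0.4035, -0.1904, 0.1013]
tool_rot: [0.999, -0.055, -0.001, -0.001]
ft_force: [1.2, 0.9, -0.5]
grip_width: 0.049
grasp_force: 32.0
```

```bash
python3 -c "
from h import *
to(pb(-.085,0,.09),-.1887)"
```

```text
t 3.83 pos [ 403.5 -190.4  101.3] yaw -0.1094 z [-0.001  0.001 -1.   ] F [ 1.2  0.9 -0.5] w 49.0 g 32.0
cmd [  16.1 -184.    11.5] twist 4.5
```

carry_out --plan '[{"dx":3,"dy":-40,"dz":0,"twist":1,"fingers":-0.138},{"dx":6,"dy":-80,"dz":2,"twist":2,"fingers":-0.138},{"dx":9,"dy":-120,"dz":5,"twist":3,"fingers":-0.138},{"dx":12,"dy":-155,"dz":8,"twist":4,"fingers":-0.138},{"dx":16,"dy":-182,"dz":11,"twist":4.5,"fingers":-0.138}]'

```text
clock: 4.25
eef_pos: [0.4328, -0.0511, 0.0908]
tool_rot: [0.998, -0.068, -0.0, -0.015]
ft_force: [-0.3, 0.2, -0.9]
grip_width: 0.0487
grasp_force: 32.0
```

carry_out --plan '[{"dx":0,"dy":0,"dz":0,"twist":0,"fingers":-0.138},{"dx":0,"dy":0,"dz":0,"twist":0,"fingers":-0.138},{"dx":0,"dy":0,"dz":0,"twist":0,"fingers":-0.138},{"dx":0,"dy":0,"dz":0,"twist":0,"fingers":-0.138},{"dx":0,"dy":0,"dz":0,"twist":0,"fingers":-0.138}]'

```text
clock: 4.67
eef_pos: [0.4332, -0.055, 0.0918]
tool_rot: [0.997, -0.072, 0.001, -0.014]
ft_force: [-0.2, 0.4, -1.2]
grip_width: 0.0488
grasp_force: 32.0
```

```bash
python3 -c "
from h import *
to(pb(-.085,0,.09),-.1887)
for n in('wrist','side','top'): c=camera(n);cv2.imwrite('pics/%s3.png'%n,c['image'][:,:,::-1])
a=cv2.imread('pics/wrist3.png');b=cv2.imread('pics/side3.png')[170:290,160:320];d=cv2.imread('pics/top3.png')[130:250,160:320]
m=np.vstack([np.hstack([cv2.resize(a,(400,300)),cv2.resize(b,(400,300))]),np.hstack([cv2.resize(d,(400,300)),np.zeros((300,400,3),np.uint8)])]);cv2.imwrite('pics/m3.png',m)
c=camera('wrist');print(proj(c,[pb(.057,.03,.03),pb(.0353,.029,.042),pb(.0353,-.029,.042),pb(.125,.05,.012),pb(.125,-.05,.012)]).round(0))"
```

```text
t 4.67 pos [433.2 -55.   91.8] yaw -0.1445 z [ 0.004  0.027 -1.   ] F [-0.2  0.4 -1.2] w 48.8 g 32.0
cmd [ -0.3 -46.1   3.1] twist 2.5
[[ 137.  -38.]
 [ 131.   -2.]
 [ 241.   -0.]
 [ 118. -143.]
 [ 289. -147.]]
```

View pics/m3.png

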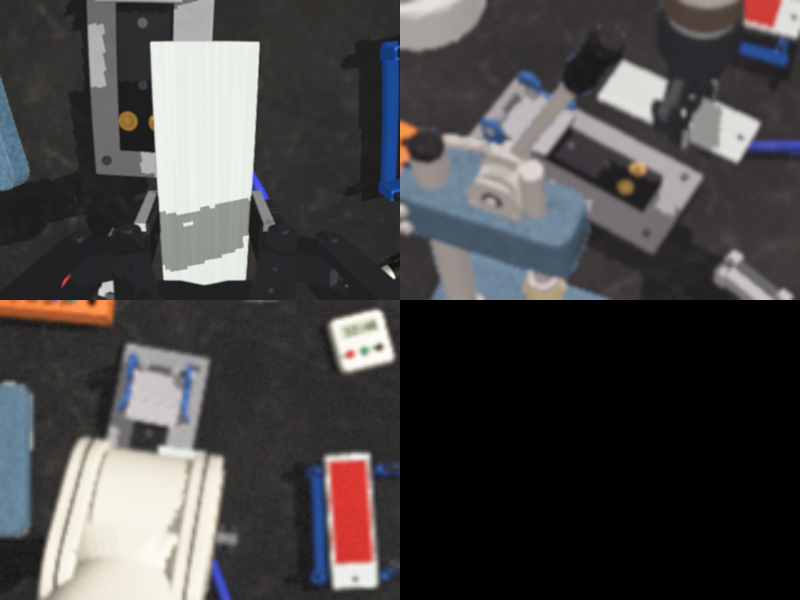

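The panel is level in the grip, but the arm stopped about 46 mm short with a slight tilt. I'll check the joints.

```bash
python3 -c "
from h import *
o=bot.get_obs();print(np.round(o['joint_pos'],3),np.round(o['tau'],1),np.round(o['joint_vel'],3))"
```

```text
[-0.144  0.236 -0.392  0.943  0.028  3.141] [ -0.1 -33.3  21.5  -0.    0.1  -0. ] [ 0.007  0.001  0.    -0.001 -0.     0.   ]
```

Joint 6 is at its limit (yaw = j1 - j6 + π), so the board's yaw isn't reachable with this winding. The other winding, j6 ≈ -2.97, gives the same pose. I'll back off to open space and turn the held panel almost a full turn the other way.

carry_out --plan '[{"dx":-3,"dy":20,"dz":-8,"twist":-5,"fingers":-0.138},{"dx":-6,"dy":45,"dz":-16,"twist":-10,"fingers":-0.138},{"dx":-9,"dy":75,"dz":-24,"twist":-15,"fingers":-0.138},{"dx":-12,"dy":105,"dz":-32,"twist":-20,"fingers":-0.138},{"dx":-15,"dy":130,"dz":-40,"twist":-26,"fingers":-0.138}]'

```text
clock: 5.28
eef_pos: [0.3994, -0.1831, 0.1286]
tool_rot: [0.987, 0.157, 0.004, -0.013]
ft_force: [0.2, 0.2, -1.0]
grip_width: 0.0488
grasp_force: 32.0
```

carry_out --plan '[{"dx":0,"dy":0,"dz":0,"twist":-6,"fingers":-0.138},{"dx":0,"dy":0,"dz":0,"twist":-12,"fingers":-0.138},{"dx":0,"dy":0,"dz":0,"twist":-18,"fingers":-0.138},{"dx":0,"dy":0,"dz":0,"twist":-24,"fingers":-0.138},{"dx":0,"dy":0,"dz":0,"twist":-30,"fingers":-0.138}]'

```text
clock: 5.7
eef_pos: [0.3998, -0.1817, 0.1282]
tool_rot: [0.913, 0.408, 0.007, -0.012]
ft_force: [0.2, 0.7, -0.6]
grip_width: 0.0488
grasp_force: 32.0
```

```bash
python3 -c "
from h import *
st();o=bot.get_obs();print(np.round(o['joint_pos'],3))"
```

```text
t 5.70 pos [ 399.8 -181.7  128.2] yaw 0.8399 z [ 0.004  0.028 -1.   ] F [ 0.2  0.7 -0.6] w 48.8 g 32.0
[-0.445  0.205 -0.324  1.05   0.026  1.857]
```

carry_out --plan '[{"dx":0,"dy":0,"dz":0,"twist":-7,"fingers":-0.138},{"dx":0,"dy":0,"dz":0,"twist":-14,"fingers":-0.138},{"dx":0,"dy":0,"dz":0,"twist":-21,"fingers":-0.138},{"dx":0,"dy":0,"dz":0,"twist":-28,"fingers":-0.138},{"dx":0,"dy":0,"dz":0,"twist":-35,"fingers":-0.138}]'

```text
clock: 6.12
eef_pos: [0.3999, -0.1815, 0.1282]
tool_rot: [0.748, 0.664, 0.01, -0.009]
ft_force: [-0.3, -0.2, -0.7]
grip_width: 0.0491
grasp_force: 32.0
```

carry_out --plan '[{"dx":0,"dy":0,"dz":0,"twist":-7,"fingers":-0.138},{"dx":0,"dy":0,"dz":0,"twist":-14,"fingers":-0.138},{"dx":0,"dy":0,"dz":0,"twist":-21,"fingers":-0.138},{"dx":0,"dy":0,"dz":0,"twist":-28,"fingers":-0.138},{"dx":0,"dy":0,"dz":0,"twist":-35,"fingers":-0.138}]'

```text
clock: 6.53
eef_pos: [0.3999, -0.1815, 0.1282]
tool_rot: [0.513, 0.858, 0.013, -0.006]
ft_force: [0.4, 0.2, -0.6]
grip_width: 0.0493
grasp_force: 32.0
```

carry_out --plan '[{"dx":0,"dy":0,"dz":0,"twist":-7,"fingers":-0.138},{"dx":0,"dy":0,"dz":0,"twist":-14,"fingers":-0.138},{"dx":0,"dy":0,"dz":0,"twist":-21,"fingers":-0.138},{"dx":0,"dy":0,"dz":0,"twist":-28,"fingers":-0.138},{"dx":0,"dy":0,"dz":0,"twist":-35,"fingers":-0.138}]'

```text
clock: 6.95
eef_pos: [0.3999, -0.1815, 0.1282]
tool_rot: [0.232, 0.973, 0.014, -0.001]
ft_force: [0.4, -0.2, -1.6]
grip_width: 0.0487
grasp_force: 32.0
```

carry_out --plan '[{"dx":0,"dy":0,"dz":0,"twist":-7,"fingers":-0.138},{"dx":0,"dy":0,"dz":0,"twist":-14,"fingers":-0.138},{"dx":0,"dy":0,"dz":0,"twist":-21,"fingers":-0.138},{"dx":0,"dy":0,"dz":0,"twist":-28,"fingers":-0.138},{"dx":0,"dy":0,"dz":0,"twist":-35,"fingers":-0.138}]'

```text
clock: 7.37
eef_pos: [0.3999, -0.1815, 0.1282]
tool_rot: [-0.072, 0.997, 0.014, 0.003]
ft_force: [0.4, 0.1, -1.8]
grip_width: 0.0488
grasp_force: 32.0
```

```bash
python3 -c "
from h import *
st();o=bot.get_obs();print(np.round(o['joint_pos'],3))"
```

```text
t 7.37 pos [ 399.9 -181.5  128.2] yaw -2.9985 z [ 0.003  0.028 -1.   ] F [ 0.4  0.1 -1.8] w 48.8 g 32.0
[-0.444  0.206 -0.324  1.05   0.026 -0.588]
```

carry_out --plan '[{"dx":0,"dy":0,"dz":0,"twist":-7,"fingers":-0.138},{"dx":0,"dy":0,"dz":0,"twist":-14,"fingers":-0.138},{"dx":0,"dy":0,"dz":0,"twist":-21,"fingers":-0.138},{"dx":0,"dy":0,"dz":0,"twist":-28,"fingers":-0.138},{"dx":0,"dy":0,"dz":0,"twist":-35,"fingers":-0.138}]'

```text
clock: 7.78
eef_pos: [0.3999, -0.1815, 0.1281]
tool_rot: [-0.368, 0.93, 0.012, 0.007]
ft_force: [0.5, 0.1, -0.6]
grip_width: 0.049
grasp_force: 32.0
```

carry_out --plan '[{"dx":0,"dy":0,"dz":0,"twist":-7,"fingers":-0.138},{"dx":0,"dy":0,"dz":0,"twist":-14,"fingers":-0.138},{"dx":0,"dy":0,"dz":0,"twist":-21,"fingers":-0.138},{"dx":0,"dy":0,"dz":0,"twist":-28,"fingers":-0.138},{"dx":0,"dy":0,"dz":0,"twist":-35,"fingers":-0.138}]'

```text
clock: 8.2
eef_pos: [0.3999, -0.1815, 0.1282]
tool_rot: [-0.631, 0.776, 0.01, 0.01]
ft_force: [0.4, 0.7, -0.2]
grip_width: 0.0487
grasp_force: 32.0
```

carry_out --plan '[{"dx":0,"dy":0,"dz":0,"twist":-7,"fingers":-0.138},{"dx":0,"dy":0,"dz":0,"twist":-14,"fingers":-0.138},{"dx":0,"dy":0,"dz":0,"twist":-21,"fingers":-0.138},{"dx":0,"dy":0,"dz":0,"twist":-28,"fingers":-0.138},{"dx":0,"dy":0,"dz":0,"twist":-35,"fingers":-0.138}]'

```text
clock: 8.62
eef_pos: [0.3999, -0.1815, 0.1282]
tool_rot: [0.835, -0.55, -0.006, -0.012]
ft_force: [-0.7, 0.1, -0.6]
grip_width: 0.0491
grasp_force: 32.0
```

carry_out --plan '[{"dx":0,"dy":0,"dz":0,"twist":-7,"fingers":-0.138},{"dx":0,"dy":0,"dz":0,"twist":-14,"fingers":-0.138},{"dx":0,"dy":0,"dz":0,"twist":-21,"fingers":-0.138},{"dx":0,"dy":0,"dz":0,"twist":-28,"fingers":-0.138},{"dx":0,"dy":0,"dz":0,"twist":-38,"fingers":-0.138}]'

```text
clock: 9.03
eef_pos: [0.3999, -0.1815, 0.1282]
tool_rot: [0.962, -0.272, -0.002, -0.014]
ft_force: [0.2, 0.6, -1.1]
grip_width: 0.0489
grasp_force: 32.0
```

```bash
python3 -c "
from h import *
st();o=bot.get_obs();print(np.round(o['joint_pos'],3))"
```

```text
t 9.03 pos [ 399.9 -181.5  128.2] yaw -0.5519 z [ 0.003  0.028 -1.   ] F [ 0.2  0.6 -1.1] w 48.9 g 32.0
[-0.444  0.206 -0.324  1.05   0.026 -3.034]
```

carry_out --plan '[{"dx":6,"dy":10,"dz":0,"twist":-4,"fingers":-0.138},{"dx":12,"dy":20,"dz":0,"twist":-8,"fingers":-0.138},{"dx":18,"dy":30,"dz":0,"twist":-12,"fingers":-0.138},{"dx":23,"dy":38,"dz":0,"twist":-12,"fingers":-0.138},{"dx":23,"dy":38,"dz":0,"twist":-12,"fingers":-0.138}]'

```text
clock: 9.45
eef_pos: [0.4193, -0.1797, 0.1269]
tool_rot: [0.98, -0.199, -0.004, 0.003]
ft_force: [-0.1, 0.3, -1.3]
grip_width: 0.0491
grasp_force: 32.0
```

```bash
python3 -c "
from h import *
st();o=bot.get_obs();print(np.round(o['joint_pos'],3))"
```

```text
t 9.45 pos [ 419.3 -179.7  126.9] yaw -0.4014 z [-0.009 -0.004 -1.   ] F [-0.1  0.3 -1.3] w 49.1 g 32.0
[-0.4    0.237 -0.286  1.055 -0.007 -3.141]
```

The tilt is nearly gone. Now I'll go to the staging pose.

```bash
python3 -c "
from h import *
to(pb(-.085,0,.09),-.1887)"
```

```text
t 9.45 pos [ 419.3 -179.7  126.9] yaw -0.4014 z [-0.009 -0.004 -1.   ] F [-0.1  0.3 -1.3] w 49.1 g 32.0
cmd [ -47.6 -165.1   36.1] twist -12.2
```

carry_out --plan '[{"dx":-9,"dy":-33,"dz":0,"twist":-1,"fingers":-0.138},{"dx":-18,"dy":-65,"dz":5,"twist":-4,"fingers":-0.138},{"dx":-27,"dy":-98,"dz":10,"twist":-6,"fingers":-0.138},{"dx":-38,"dy":-132,"dz":15,"twist":-9,"fingers":-0.138},{"dx":-48,"dy":-165,"dz":20,"twist":-12.2,"fingers":-0.138}]'

```text
clock: 9.87
eef_pos: [0.4387, -0.0083, 0.1061]
tool_rot: [0.996, -0.094, -0.004, 0.002]
ft_force: [1.1, 0.4, -0.3]
grip_width: 0.0489
grasp_force: 32.0
```

carry_out --plan '[{"dx":0,"dy":0,"dz":0,"twist":0,"fingers":-0.138},{"dx":0,"dy":0,"dz":0,"twist":0,"fingers":-0.138},{"dx":0,"dy":0,"dz":0,"twist":0,"fingers":-0.138},{"dx":0,"dy":0,"dz":0,"twist":0,"fingers":-0.138},{"dx":0,"dy":0,"dz":0,"twist":0,"fingers":-0.138}]'

```text
clock: 10.28
eef_pos: [0.439, -0.0105, 0.1063]
tool_rot: [0.995, -0.096, -0.004, 0.002]
ft_force: [0.3, 0.1, -1.4]
grip_width: 0.049
grasp_force: 32.0
```

```bash
python3 -c "
from h import *
to(pb(-.085,0,.09),-.1887)
print(np.round(bot.get_obs()['joint_pos'],3))
for n in('wrist','side'): c=camera(n);cv2.imwrite('pics/%s4.png'%n,c['image'][:,:,::-1])
a=cv2.imread('pics/wrist4.png');b=cv2.imread('pics/side4.png')[170:290,160:320]
m=np.hstack([a,cv2.resize(b,(288,384))]);cv2.imwrite('pics/m4.png',m)
c=camera('wrist');print(proj(c,[pb(-.05,.012,.035),pb(-.05,-.012,.035),pb(.0353,.029,.042),pb(.0353,-.029,.042),pb(-.105,.05,.012),pb(-.105,-.05,.012)]).round(0))"
```

```text
t 10.28 pos [439.  -10.5 106.3] yaw -0.1919 z [-0.009 -0.004 -1.   ] F [ 0.3  0.1 -1.4] w 49.0 g 32.0
cmd [ 0.5 -1.4 16.3] twist -0.2
[-0.021  0.229 -0.357  0.993 -0.004 -2.971]
[[239. 152.]
 [277. 152.]
 [204.   2.]
 [310.   1.]
 [191. 220.]
 [326. 219.]]
```

View pics/m4.png

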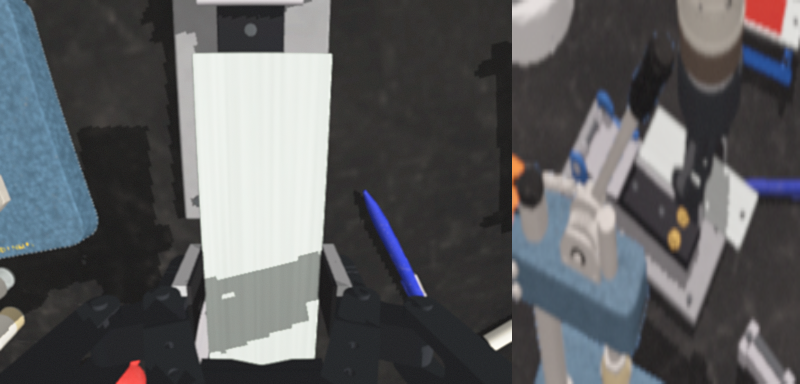

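The wrist view shows the panel centred at about column 262 and the land at columns 218 to 285 (row 45), so the board sits slightly left of the tool plane. I'll quantify this against the wrist calibration.

Run:
```python
from h import *
c=camera('wrist');p,t,y=st();g=c['image'].mean(2)
print(c['intrinsics'][0],c['intrinsics'][1,2])
for x in(.03,.0,-.05): print(x,proj(c,[p+t@[x+.0,0,-.012],]).round(1), 'panel-depth')
for r in(20,25,35,45): print(r,[ (i,int(g[r,i])) for i in range(208,296) if abs(g[r,i+1]-g[r,i-1])>40])
for r in(70,150,230,300): print(r,[i for i in range(170,345) if abs(g[r,i+1]-g[r,i-1])>50])
for X in(.005,.015,.025): print(proj(c,[pb(X,.02),pb(X,-.02)]).round(1).tolist(), proj(c,[p+t@(t.T@(pb(X)-p)*[1,0,1])]).round(1))
```

```text
t 10.48 pos [439.  -10.  106.2] yaw -0.1909 z [-0.009 -0.003 -1.   ] F [-0.6  0.5 -1.3] w 49.2 g 32.0
[344.5169543    0.         261.34233184] 193.75679658833516
0.03 [[259.9 204.2]] panel-depth
0.0 [[260.1 270.6]] panel-depth
-0.05 [[260.3 361.8]] panel-depth
20 [(217, 74), (283, 49), (284, 92), (285, 147)]
25 [(217, 76), (283, 50), (284, 93), (285, 147)]
35 [(217, 94), (218, 62), (283, 55), (284, 98), (285, 147)]
45 [(217, 92), (218, 63), (283, 62), (284, 105), (285, 152)]
70 [176, 177, 178, 193, 330, 331, 332]
150 [180, 181, 182, 197, 326, 327, 328, 329]
230 [199, 200, 201, 202, 322, 323, 324]
300 [203, 204, 205, 317, 318, 319, 320]
[[224.6, 59.9], [291.5, 59.6]] [[260.4  59.6]]
[[224.2, 42.3], [291.8, 42.1]] [[260.4  42.1]]
[[223.7, 24.5], [292.0, 24.3]] [[260.4  24.2]]
```

carry_out --plan '[{"dx":0,"dy":-1,"dz":12,"twist":0,"fingers":-0.138},{"dx":0,"dy":-2.5,"dz":25,"twist":0,"fingers":-0.138},{"dx":0,"dy":-4,"dz":40,"twist":0,"fingers":-0.138},{"dx":0,"dy":-5,"dz":55,"twist":0,"fingers":-0.138},{"dx":0,"dy":-5,"dz":62,"twist":0,"fingers":-0.138}]'

```text
clock: 10.9
eef_pos: [0.4382, -0.0047, 0.0427]
tool_rot: [0.995, -0.095, -0.006, 0.002]
ft_force: [0.6, 0.3, -0.9]
grip_width: 0.0489
grasp_force: 32.0
```

Run:
```python
from h import *
p,t,y=st();print(np.round(bot.get_obs()['joint_pos'],3))
c=camera('wrist');cv2.imwrite('pics/w5.png',cv2.resize(c['image'][:,:,::-1][:300],None,fx=1.5,fy=1.5));g=c['image'].mean(2)
print(proj(c,[pb(.0353,.029,.042),pb(.0353,-.029,.042),pb(.01,.02),pb(.01,-.02),pb(.06,.03,.059)]).round(0).tolist())
for r in(5,20,30,40): print(r,[ (i,int(g[r,i])) for i in range(160,380) if abs(g[r,i+1]-g[r,i-1])>45])
```

```text
t 10.90 pos [438.2  -4.7  42.7] yaw -0.1897 z [-0.011 -0.003 -1.   ] F [ 0.6  0.3 -0.9] w 48.9 g 32.0
[-0.008  0.314 -0.441  0.827 -0.003 -2.96 ]
[[193.0, -43.0], [349.0, -42.0], [222.0, 32.0], [318.0, 32.0], [179.0, -138.0]]
5 [(212, 79), (307, 54), (308, 98), (309, 143), (367, 139), (368, 83)]
20 [(185, 133), (212, 80), (307, 76), (308, 130), (309, 167), (365, 174), (366, 128), (367, 74)]
30 [(181, 137), (212, 96), (213, 63), (307, 88), (308, 136), (365, 150), (366, 100), (367, 55)]
40 [(183, 151), (213, 71), (306, 58), (307, 108), (308, 158), (364, 167), (365, 119), (366, 64)]
```

View pics/w5.png

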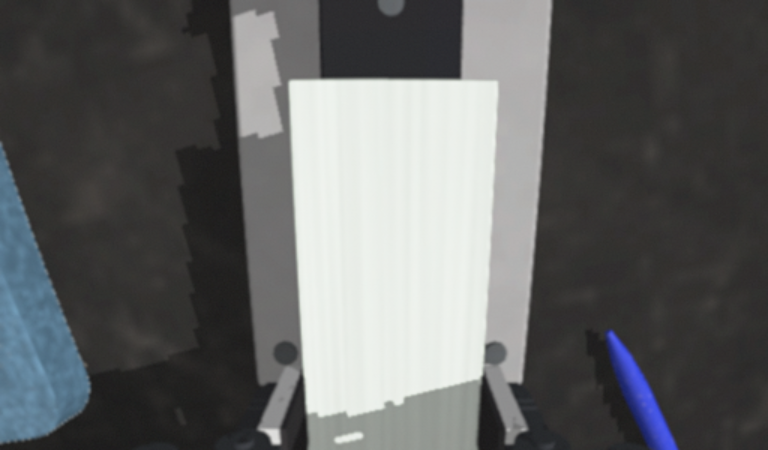

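carry_out --plan '[{"dx":0,"dy":-1,"dz":8,"twist":0,"fingers":-0.138},{"dx":0,"dy":-1,"dz":14,"twist":0,"fingers":-0.138},{"dx":3,"dy":-1,"dz":18,"twist":0,"fingers":-0.138},{"dx":10,"dy":-1,"dz":18,"twist":0,"fingers":-0.138},{"dx":18,"dy":-1,"dz":18,"twist":0,"fingers":-0.138}]'

```text
clock: 11.37
eef_pos: [0.4574, -0.007, 0.0261]
tool_rot: [0.996, -0.094, -0.005, 0.002]
ft_force: [-0.4, 0.3, -0.6]
grip_width: 0.0489
grasp_force: 32.0
```

carry_out --plan '[{"dx":6,"dy":0,"dz":0,"twist":0,"fingers":-0.138},{"dx":12,"dy":0,"dz":0,"twist":0,"fingers":-0.138},{"dx":18,"dy":0,"dz":0,"twist":0,"fingers":-0.138},{"dx":22,"dy":0,"dz":0,"twist":0,"fingers":-0.138},{"dx":22,"dy":0,"dz":0,"twist":0,"fingers":-0.138}]'

```text
clock: 11.78
eef_pos: [0.4799, -0.0112, 0.0259]
tool_rot: [0.996, -0.095, -0.004, 0.002]
ft_force: [0.2, 1.2, -1.0]
grip_width: 0.0492
grasp_force: 32.0
```

Run:
```python
from h import *
p,t,y=st();print(np.round(bot.get_obs()['joint_pos'],3))
print("board xy",R.from_euler('z',.1887).apply(p-[.5231,-.0252,0])*1e3, "ft board",R.from_euler('z',.1887).apply(bot.get_obs()['ft_force']))
W=[]
for n,s in(('side',np.s_[170:290,180:340]),('wrist',np.s_[0:384,:])):
    c=camera(n);W.append(cv2.resize(c['image'][:,:,::-1][s],(400,300),interpolation=cv2.INTER_CUBIC))
cv2.imwrite('pics/m6.png',np.hstack(W))
```

```text
t 11.78 pos [479.9 -11.2  25.9] yaw -0.1894 z [-0.008 -0.003 -1.   ] F [ 0.2  1.2 -1. ] w 49.2 g 32.0
[-0.021  0.404 -0.355  0.82  -0.003 -2.973]
board xy [-45.00452401   5.60932     25.88526765] ft board [-0.04976526  1.16638458 -0.95158304]
```

View pics/m6.png

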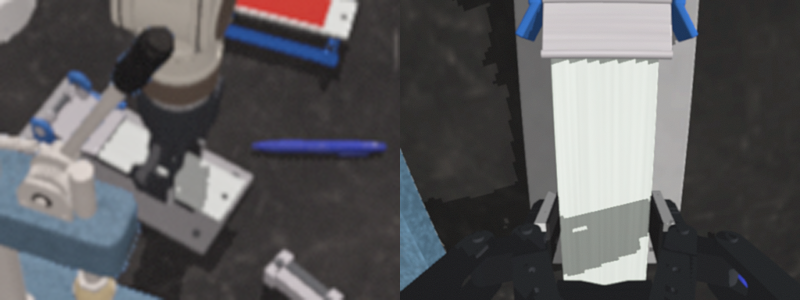

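The lip (columns 541 to 672) covers the far end of the panel (552 to 659), so it's under and centred. I'll lower it and push in.

carry_out --plan '[{"dx":0,"dy":0,"dz":2,"twist":0,"fingers":-0.138},{"dx":0,"dy":0,"dz":4,"twist":0,"fingers":-0.138},{"dx":3,"dy":0,"dz":5,"twist":0,"fingers":-0.138},{"dx":7,"dy":0,"dz":5,"twist":0,"fingers":-0.138},{"dx":12,"dy":0,"dz":5,"twist":0,"fingers":-0.138}]'

```text
clock: 12.3
eef_pos: [0.4884, -0.0129, 0.0208]
tool_rot: [0.996, -0.094, -0.006, 0.002]
ft_force: [-4.3, 1.1, 6.6]
grip_width: 0.0492
grasp_force: 32.5
```

carry_out --plan '[{"dx":3,"dy":0,"dz":0,"twist":0,"fingers":-0.138},{"dx":6,"dy":0,"dz":0,"twist":0,"fingers":-0.138},{"dx":9,"dy":0,"dz":0,"twist":0,"fingers":-0.138},{"dx":12,"dy":0,"dz":0,"twist":0,"fingers":-0.138},{"dx":14,"dy":0,"dz":0,"twist":0,"fingers":-0.138}]'

```text
clock: 12.72
eef_pos: [0.4987, -0.0149, 0.0207]
tool_rot: [0.996, -0.094, -0.01, 0.001]
ft_force: [-11.2, 2.1, 13.7]
grip_width: 0.0491
grasp_force: 33.1
```

Run:
```python
from h import *
p,t,y=st()
print("board xy",R.from_euler('z',.1887).apply(p-[.5231,-.0252,0])*1e3, "ft board",R.from_euler('z',.1887).apply(bot.get_obs()['ft_force']))
```

```text
t 12.72 pos [498.7 -14.9  20.7] yaw -0.1884 z [-0.019 -0.001 -1.   ] F [-11.2   2.1  13.7] w 49.1 g 33.1
board xy [-25.90113949   5.56605651  20.68198224] ft board [-11.41275776  -0.08475585  13.74426125]
```

carry_out --plan '[{"dx":0,"dy":0,"dz":-0.7,"twist":0,"fingers":-0.138},{"dx":1,"dy":0,"dz":-1.3,"twist":0,"fingers":-0.138},{"dx":3,"dy":0,"dz":-1.5,"twist":0,"fingers":-0.138},{"dx":5,"dy":0,"dz":-1.5,"twist":0,"fingers":-0.138},{"dx":6,"dy":0,"dz":-1.5,"twist":0,"fingers":-0.138}]'

```text
clock: 13.13
eef_pos: [0.5094, -0.017, 0.0217]
tool_rot: [0.996, -0.094, -0.005, 0.002]
ft_force: [-3.9, 0.4, 2.7]
grip_width: 0.0487
grasp_force: 32.3
```

```bash
cat >> h.py <<'E'
def bs():
    p,t,y=st()
    print("board",(R.from_euler('z',.1887).apply(p-[.5231,-.0252,0])*1e3).round(1), "ft",R.from_euler('z',.1887).apply(bot.get_obs()['ft_force']).round(1),"tq",R.from_euler('z',.1887).apply(bot.get_obs()['ft_torque']).round(2))
E
python3 - <<'E'
from h import *
bs()
W=[]
for n,s in(('side',np.s_[180:270,190:310]),('wrist',np.s_[0:384,:])):
    c=camera(n);W.append(cv2.resize(c['image'][:,:,::-1][s],(400,300),interpolation=cv2.INTER_CUBIC))
cv2.imwrite('pics/m7.png',np.hstack(W))
E
```

```text
t 13.13 pos [509.4 -17.   21.7] yaw -0.1890 z [-0.011 -0.003 -1.   ] F [-3.9  0.4  2.7] w 48.7 g 32.3
board [-15.    5.5  21.7] ft [-4.  -0.3  2.7] tq [0.06 0.92 0.03]
```

View pics/m7.png

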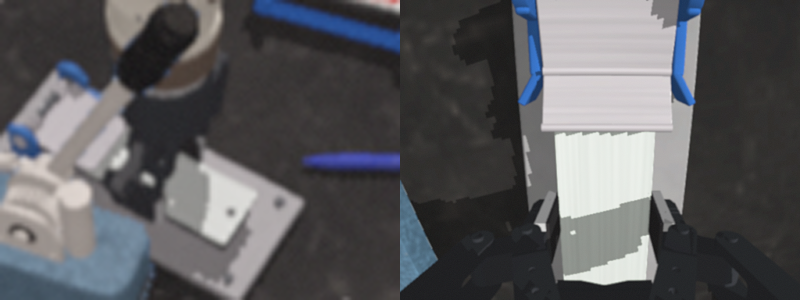

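The panel is well under the bar, centred between the cheeks, with only about 4 N of push. I'll go on to the stop.

carry_out --plan '[{"dx":2,"dy":0,"dz":0,"twist":0,"fingers":-0.138},{"dx":4,"dy":0,"dz":0,"twist":0,"fingers":-0.138},{"dx":6,"dy":0,"dz":0,"twist":0,"fingers":-0.138},{"dx":8,"dy":0,"dz":0,"twist":0,"fingers":-0.138},{"dx":10,"dy":0,"dz":0,"twist":0,"fingers":-0.138}]'

```text
clock: 13.65
eef_pos: [0.5201, -0.019, 0.0218]
tool_rot: [0.996, -0.094, -0.004, 0.002]
ft_force: [-4.2, 0.5, 3.0]
grip_width: 0.0493
grasp_force: 32.2
```

```bash
python3 -c "
from h import *
bs()"
```

```text
t 13.65 pos [520.1 -19.   21.8] yaw -0.1891 z [-0.009 -0.003 -1.   ] F [-4.2  0.5  3. ] w 49.3 g 32.2
board [-4.1  5.5 21.8] ft [-4.2 -0.3  3. ] tq [0.11 0.9  0.01]
```

carry_out --plan '[{"dx":1,"dy":0,"dz":0,"twist":0,"fingers":-0.138},{"dx":2,"dy":0,"dz":0,"twist":0,"fingers":-0.138},{"dx":3,"dy":0,"dz":0,"twist":0,"fingers":-0.138},{"dx":4,"dy":0,"dz":0,"twist":0,"fingers":-0.138},{"dx":5,"dy":0,"dz":0,"twist":0,"fingers":-0.138}]'

```text
clock: 14.07
eef_pos: [0.5224, -0.0195, 0.0212]
tool_rot: [0.996, -0.094, -0.007, 0.002]
ft_force: [-9.1, 2.8, 4.4]
grip_width: 0.049
grasp_force: 32.4
```

```bash
python3 -c "
from h import *
bs()"
```

```text
t 14.07 pos [522.4 -19.5  21.2] yaw -0.1889 z [-0.014 -0.002 -1.   ] F [-9.1  2.8  4.4] w 49.0 g 32.4
board [-1.8  5.5 21.2] ft [-9.5  1.   4.4] tq [ 0.24  1.88 -0.02]
```

carry_out --plan '[{"dx":1,"dy":0,"dz":0,"twist":0,"fingers":-0.138},{"dx":2,"dy":0,"dz":0,"twist":0,"fingers":-0.138},{"dx":3,"dy":0,"dz":0,"twist":0,"fingers":-0.138},{"dx":3,"dy":0,"dz":0,"twist":0,"fingers":-0.138},{"dx":3,"dy":0,"dz":0,"twist":0,"fingers":-0.138}]'

```text
clock: 14.48
eef_pos: [0.5224, -0.0194, 0.0208]
tool_rot: [0.996, -0.094, -0.01, 0.001]
ft_force: [-13.5, 2.4, 7.4]
grip_width: 0.0489
grasp_force: 32.6
```

```bash
python3 -c "
from h import *
bs()
c=camera('top');cv2.imwrite('pics/t8.png',c['image'][:,:,::-1])
c=camera('wrist');im=c['image'];g=im.mean(2);
# columns of panel edges, and lip edge row at centre
for r in(190,210,230,250): print(r,[(i,int(g[r,i])) for i in range(170,350) if abs(g[r,i+1]-g[r,i-1])>45])
print([(i,int(g[i,262])) for i in range(60,380) if abs(g[i+1,262]-g[i-1,262])>25])"
```

```text
t 14.48 pos [522.4 -19.4  20.8] yaw -0.1887 z [-0.019 -0.001 -1.   ] F [-13.5   2.4   7.4] w 48.9 g 32.6
board [-1.8  5.5 20.8] ft [-13.7  -0.1   7.4] tq [ 0.3   2.8  -0.06]
190 [(183, 128), (184, 173), (185, 208), (346, 206)]
210 [(198, 110), (199, 155), (200, 214)]
230 [(200, 143), (201, 201)]
250 [(199, 101), (201, 88), (202, 166), (203, 225), (320, 225), (321, 178), (322, 105), (324, 112)]
[(130, 190), (133, 180), (134, 201), (202, 193), (204, 193), (205, 221), (266, 222), (267, 176), (268, 145), (334, 144), (335, 175), (336, 220), (362, 218), (363, 156), (364, 79), (365, 32)]
```

The panel doesn't move under 13.7 N, so it's home. Now I'll ease the push and let go.

carry_out --plan '[{"dx":-1.5,"dy":0,"dz":0,"twist":0,"fingers":-0.138},{"dx":-3,"dy":0,"dz":0,"twist":0,"fingers":-0.138},{"dx":-4,"dy":0,"dz":0,"twist":0,"fingers":-0.138},{"dx":-4,"dy":0,"dz":0,"twist":0,"fingers":-0.16},{"dx":-4,"dy":0,"dz":0,"twist":0,"fingers":-0.25}]'

```text
clock: 15.0
eef_pos: [0.5246, -0.0199, 0.0219]
tool_rot: [0.996, -0.094, -0.003, 0.002]
ft_force: [0.8, -0.5, 0.5]
grip_width: 0.0536
grasp_force: 0.0
```

carry_out --plan '[{"dx":0,"dy":0,"dz":0,"twist":0,"fingers":-0.4},{"dx":0,"dy":0,"dz":0,"twist":0,"fingers":-0.5},{"dx":0,"dy":0,"dz":0,"twist":0,"fingers":-0.5},{"dx":0,"dy":0,"dz":0,"twist":0,"fingers":-0.5},{"dx":0,"dy":0,"dz":0,"twist":0,"fingers":-0.5}]'

```text
clock: 15.42
eef_pos: [0.5243, -0.0198, 0.022]
tool_rot: [0.996, -0.094, -0.004, 0.002]
ft_force: [0.2, -1.3, -0.2]
grip_width: 0.0642
grasp_force: 0.0
```

```bash
python3 -c "
from h import *
bs()"
```

```text
t 15.42 pos [524.3 -19.8  22. ] yaw -0.1892 z [-0.008 -0.003 -1.   ] F [ 0.2 -1.3 -0.2] w 64.2 g 0.0
board [ 0.1  5.5 22. ] ft [ 0.4 -1.3 -0.2] tq [-0.08 -0.03  0.03]
```

carry_out --plan '[{"dx":0,"dy":0,"dz":-8,"twist":0,"fingers":-0.5},{"dx":0,"dy":0,"dz":-20,"twist":0,"fingers":-0.5},{"dx":-5,"dy":0,"dz":-35,"twist":0,"fingers":-0.5},{"dx":-20,"dy":0,"dz":-45,"twist":0,"fingers":-0.2},{"dx":-40,"dy":0,"dz":-45,"twist":0,"fingers":0.3}]'

```text
clock: 15.83
eef_pos: [0.4881, -0.0122, 0.0702]
tool_rot: [0.996, -0.095, -0.001, 0.002]
ft_force: [1.0, 0.5, -0.7]
grip_width: 0.0405
grasp_force: 0.0
```

carry_out --plan '[{"dx":-7,"dy":0,"dz":0,"twist":0,"fingers":1},{"dx":-7,"dy":0,"dz":0,"twist":0,"fingers":1},{"dx":-7,"dy":0,"dz":0,"twist":0,"fingers":1},{"dx":-7,"dy":0,"dz":0,"twist":0,"fingers":1},{"dx":-7,"dy":0,"dz":0,"twist":0,"fingers":1}]'

```text
clock: 16.25
eef_pos: [0.479, -0.0109, 0.0672]
tool_rot: [0.996, -0.094, -0.004, 0.002]
ft_force: [-0.4, 0.4, 1.1]
grip_width: 0.0001
grasp_force: 0.0
```

```bash
python3 -c "
from h import *
bs();p,t,y=st()
c=camera('wrist');im=c['image'];g=im.mean(2);cv2.imwrite('pics/w9.png',im[:,:,::-1])
for r in(215,235,255,275,295): print(r,[(i,int(g[r,i])) for i in range(170,350) if abs(g[r,i+1]-g[r,i-1])>45])
print([(i,int(g[i,262])) for i in range(60,380) if abs(g[i+1,262]-g[i-1,262])>25])
print(proj(c,[pb(.0353,.0055,.043),pb(-.065,.0055,.04),pb(-.047,.0055,.039)]).round(0))"
```

```text
t 16.25 pos [479.  -10.9  67.2] yaw -0.1892 z [-0.008 -0.003 -1.   ] F [-0.4  0.4  1.1] w 0.1 g 0.0
board [-46.    5.8  67.2] ft [-0.5  0.4  1.1] tq [0.04 0.02 0.02]
t 16.25 pos [479.  -10.9  67.2] yaw -0.1892 z [-0.008 -0.003 -1.   ] F [-0.4  0.4  1.1] w 0.1 g 0.0
215 [(182, 72), (214, 132), (215, 188), (216, 233), (309, 201), (342, 167), (343, 123), (344, 71)]
235 [(183, 59), (184, 90), (224, 186), (225, 225), (308, 194), (341, 144), (342, 86)]
255 [(185, 73), (206, 132), (225, 185), (226, 228), (231, 196), (232, 136), (233, 74), (244, 54), (245, 97), (246, 135), (257, 125), (258, 80), (259, 39), (264, 50), (265, 94), (266, 132), (277, 128), (278, 93), (279, 56), (289, 56), (290, 101), (291, 157), (292, 209), (339, 145), (340, 91), (341, 54)]
275 [(186, 61), (187, 100), (188, 142), (194, 152), (210, 127), (211, 158), (225, 166), (226, 120), (227, 64), (242, 54), (243, 96), (244, 134), (256, 132), (257, 98), (258, 56), (265, 67), (266, 109), (279, 125), (280, 88), (281, 52), (295, 52), (296, 91), (297, 139), (313, 123), (314, 92), (326, 119), (327, 148), (337, 164), (338, 110), (339, 56)]
295 []
[(73, 203), (74, 183), (75, 159), (84, 156), (85, 182), (86, 225), (240, 226), (241, 158), (242, 74), (243, 33)]
[[261.  73.]
 [261. 264.]
 [261. 234.]]
```

carry_out --plan '[{"dx":0,"dy":0,"dz":10,"twist":0,"fingers":1},{"dx":0,"dy":0,"dz":20,"twist":0,"fingers":1},{"dx":0,"dy":0,"dz":26,"twist":0,"fingers":1},{"dx":0,"dy":0,"dz":30,"twist":0,"fingers":1},{"dx":0,"dy":0,"dz":33,"twist":0,"fingers":1}]'

```text
clock: 16.72
eef_pos: [0.4776, -0.0109, 0.0339]
tool_rot: [0.996, -0.094, -0.005, 0.002]
ft_force: [-7.0, 1.1, 35.3]
grip_width: 0.0001
grasp_force: 19.7
```

carry_out --plan '[{"dx":0,"dy":0,"dz":0.5,"twist":0,"fingers":1},{"dx":0,"dy":0,"dz":1,"twist":0,"fingers":1},{"dx":0,"dy":0,"dz":1.5,"twist":0,"fingers":1},{"dx":0,"dy":0,"dz":2,"twist":0,"fingers":1},{"dx":0,"dy":0,"dz":2,"twist":0,"fingers":1}]'

```text
clock: 17.13
eef_pos: [0.4776, -0.0109, 0.034]
tool_rot: [0.996, -0.094, -0.004, 0.002]
ft_force: [-5.9, 0.0, 14.5]
grip_width: -0.0001
grasp_force: 7.2
```

```bash
python3 -c "
from h import *
bs()"
```

```text
t 17.13 pos [477.6 -10.9  34. ] yaw -0.1891 z [-0.009 -0.003 -1.   ] F [-5.9  0.  14.5] w -0.1 g 7.2
board [-47.4   5.5  34. ] ft [-5.8 -1.1 14.5] tq [-0.23  1.17  0.04]
```

carry_out --plan '[{"dx":0,"dy":0,"dz":0,"twist":0,"fingers":1},{"dx":0,"dy":0,"dz":0,"twist":0,"fingers":1},{"dx":0,"dy":0,"dz":0,"twist":0,"fingers":1},{"dx":0,"dy":0,"dz":0,"twist":0,"fingers":1},{"dx":0,"dy":0,"dz":0,"twist":0,"fingers":1}]'

```text
clock: 17.55
eef_pos: [0.4776, -0.0109, 0.034]
tool_rot: [0.996, -0.094, -0.004, 0.002]
ft_force: [-5.9, 0.2, 14.9]
grip_width: 0.0002
grasp_force: 7.1
```

Run:
```python
from h import *
bs()
c=camera('side');g=c['image'].mean(2)
# near-end edge in the side view: sample brightness along the panel's midline, nominal board x (mm), top face z=34
X=np.arange(-110,-45,2.)
for Y in(-.010,.0055,.018):
    q=proj(c,[pb(x/1e3,Y,.034) for x in X]).astype(np.float32)
    print(Y,list(zip(X.astype(int).tolist(),cv2.remap(g.astype(np.float32),q[:,:1],q[:,1:],cv2.INTER_LINEAR)[:,0].astype(int).tolist())))
```

```text
t 17.55 pos [477.6 -10.9  34. ] yaw -0.1891 z [-0.009 -0.003 -1.   ] F [-5.9  0.2 14.9] w 0.2 g 7.1
board [-47.4   5.5  34. ] ft [-5.8 -0.9 14.9] tq [-0.22  1.15 -0.05]
-0.01 [(-110, 117), (-108, 152), (-106, 170), (-104, 172), (-102, 172), (-100, 172), (-98, 173), (-96, 173), (-94, 173), (-92, 173), (-90, 173), (-88, 173), (-86, 173), (-84, 174), (-82, 173), (-80, 168), (-78, 151), (-76, 120), (-74, 91), (-72, 80), (-70, 82), (-68, 95), (-66, 135), (-64, 186), (-62, 215), (-60, 218), (-58, 214), (-56, 198), (-54, 172), (-52, 128), (-50, 89), (-48, 59), (-46, 43)]
0.0055 [(-110, 116), (-108, 152), (-106, 171), (-104, 173), (-102, 173), (-100, 173), (-98, 173), (-96, 172), (-94, 171), (-92, 171), (-90, 171), (-88, 172), (-86, 172), (-84, 166), (-82, 139), (-80, 101), (-78, 57), (-76, 45), (-74, 50), (-72, 57), (-70, 58), (-68, 78), (-66, 122), (-64, 170), (-62, 171), (-60, 153), (-58, 124), (-56, 120), (-54, 114), (-52, 104), (-50, 73), (-48, 51), (-46, 39)]
0.018 [(-110, 113), (-108, 154), (-106, 168), (-104, 172), (-102, 172), (-100, 173), (-98, 174), (-96, 174), (-94, 173), (-92, 173), (-90, 171), (-88, 166), (-86, 143), (-84, 124), (-82, 106), (-80, 84), (-78, 57), (-76, 42), (-74, 50), (-72, 55), (-70, 57), (-68, 63), (-66, 89), (-64, 121), (-62, 141), (-60, 146), (-58, 146), (-56, 145), (-54, 144), (-52, 144), (-50, 144), (-48, 143), (-46, 139)]
```

The side view puts the panel's near end at board x ≈ -66 mm (home is -65) and square. It is pressed with a steady 14.9 N, and the fingertips are level with the top of a flat panel.

```bash
python3 -c "
from workcell import job_done
print(job_done())"
```

```text
the job is handed in; nothing more can be done
None
```

I handed the job in at about 17.6 s with the bare panel tucked under the bar, home against the end stop and held flat at its near end with about 15 N; no verdict came back.

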